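# Swap the hanging red pastel pot with the blue one in the sorter

### The job

The next part of the picture is in blues: swap the red and the blue pastel pot, so that the blue pot hangs by its hooks on the rail where the red one hung, and the red pot stands in the sorter bay that the blue one left, right down on the bay's floor with its hooks to the back as before. Keep both pots upright, set them down rather than dropping them, and leave the other pots and things where they are.

Things in the scene. Friction and masses are not known exactly. Their poses are not given: they have to be found in the camera images.
- red_pot: Square pot of red sheet metal, full to the rim with red pastel sticks, 52 x 52 mm, 95 mm tall, about 0.3 kg; hangs on the rail at the start. To be gripped by two opposite outer faces. Origin: centre of its underside; z up; +x points to its back, where two wire hooks stand at y = +-21.5 mm, with 38 mm free between them for a finger on the back face.
- blue_pot: Blue pot full of blue pastel sticks, standing in one of the three bays of the sorter at the start; same shape, size, hooks and origin as the red pot.
- red_pot_hook (a point): Point of the red pot midway between its two hooks (5 mm wire), at their underside: 32 mm behind the origin (+x), 101 mm above it. A hung pot has it on the rail's top line. Each hook rises from the rim to 106 mm, runs back level, comes down with 18 mm inside gap behind the back face; tip 75 mm above the origin, 54 mm behind it. A hung pot must rise 26 mm, better 35, to come off forward.
- blue_pot_hook (a point): The same point of the blue pot.
- rail_stand: Fixed desk stand, origin on the table under the middle of its steel rail, x to the back. Rail along y, 12 mm thick, 330 mm long, top line at 151 mm; a like bar 70 mm lower keeps hung pots upright. Three posts (y = -140, 0, 140 mm, up to 152 mm) make two spans. Pots hang on the -x side, backs against both bars, origin 32 mm before the rail's axis, 50 mm up. Base board x -35 to 95 mm, 18 mm thick.
- rail_left (a point): Middle of the left span (+y), on the top line of the rail, 151 mm above the table; axes as the stand. The table before the rail (-x), from 100 to 230 mm in front of it and over its length, is free to put things down.
- rail_right (a point): Middle of the right span (-y), on the top line of the rail, 151 mm above the table; axes as the stand.
- sorter: Fixed plywood sorter, 74 x 204 mm, three bays along its y, one pot in each, hooks to the back (+x). A bay is 60 mm wide, 62 deep inside; partitions 6 mm thick, 85 mm tall; pots 66 mm apart with 14 mm between them: no room for fingers beside a pot. Front and back are open above 16 mm lips. Bay floor 8 mm above the table. Origin: centre of its underside.
- bay_left (a point): Centre of the floor of the left bay (+y); axes as the sorter. A pot standing in the bay has its origin here.
- bay_middle (a point): Centre of the floor of the middle bay.
- bay_right (a point): Centre of the floor of the right bay (-y).
- grey_pot: Grey pot of the same shape, full of greys and blacks, hanging in the rail's other span: leave it alone.
- green_pot: Green pot of the same shape in another bay of the sorter: leave it alone.
- ochre_pot: Yellow-ochre pot of the same shape in another bay of the sorter: leave it alone.
- mug: White mug, 80 mm across, 92 mm tall, at the left of the table: leave it alone. Origin: centre of its underside.
- spray_can: Small fixative spray can, 52 mm across, 135 mm tall, behind the sorter: leave it alone. Origin: centre of its underside.
- tape_roll: Roll of masking tape lying flat, 96 mm across, 24 mm high, at the right of the table: leave it alone. Origin: centre of its underside.
Things that resemble listed ones, but are neither listed nor needed, are in the scene too. There is more than one size of the red_pot; the job needs the larger.

How it is judged:
At the end, for the whole second after the job is handed in: Blue pot hangs upright by its hooks on the rail in the red one's span, within 30 mm of the span's middle; red pot stands upright on the floor of the bay blue left, hooks to the back; both at rest, released; other pots and things within 20 mm of where they began (((x of blue_pot_hook in the frame of rail_left between -0.012 and 0.012 m and y of blue_pot_hook in the frame of rail_left between -0.03 and 0.03 m and z of blue_pot_hook in the frame of rail_left between -0.005 and 0.005 m) or (x of blue_pot_hook in the frame of rail_right between -0.012 and 0.012 m and y of blue_pot_hook in the frame of rail_right between -0.03 and 0.03 m and z of blue_pot_hook in the frame of rail_right between -0.005 and 0.005 m)) and ((horizontal distance between red_pot and bay_left below 0.01 m and z of red_pot in the frame of bay_left between -0.004 and 0.004 m) or (horizontal distance between red_pot and bay_middle below 0.01 m and z of red_pot in the frame of bay_middle between -0.004 and 0.004 m) or (horizontal distance between red_pot and bay_right below 0.01 m and z of red_pot in the frame of bay_right between -0.004 and 0.004 m)) and x of red_pot_hook in the frame of sorter above 0.015 m and angle between red_pot's own z axis and vertical below 0.08 rad and angle between blue_pot's own z axis and vertical below 0.15 rad and linear speed of each of red_pot, blue_pot below 0.02 m/s and distance of each of grey_pot, green_pot, ochre_pot, mug, spray_can, tape_roll from where it was at the start of the episode below 0.02 m); the robot touches nothing.
It fails at once if another pot, the mug, the spray can or the tape roll is moved by more than 20 mm or tipped over (distance of any of grey_pot, green_pot, ochre_pot, mug, spray_can, tape_roll from where it was at the start of the episode above 0.02 m or angle between any of grey_pot, green_pot, ochre_pot, mug, spray_can, tape_roll's own z axis and vertical above 0.35 rad).
It fails at once if the red or the blue pot is tipped by more than 35 degrees, so that sticks would fall out (angle between any of red_pot, blue_pot's own z axis and vertical above 0.61 rad).
It fails at once if the red or the blue pot is dropped (falls free of the gripper faster than 0.5 m/s, a drop of over 13 mm) ((linear speed of red_pot above 0.5 m/s and contact force between red_pot and the fingers below 0.1 N) or (linear speed of blue_pot above 0.5 m/s and contact force between blue_pot and the fingers below 0.1 N)).
It also fails if it takes over 72 s, if anything falls off the work surface, if the arm or the gripper's body presses on something with over 40 N, if the wrist force passes 120 N, or if a joint passes its speed limit or range.

### The arm

A 7-joint arm with a two-finger parallel gripper is mounted at the origin on the work surface. World frame = base frame: x ahead of the robot, y to its left, z up, the work surface at z = 0. Lengths are in m, angles in rad, forces in N, time in s.
With the tool pointing down it reaches from about 0.425 to 0.95 m from the base axis. Payload 4.7 kg.
Tool frame: the origin (TCP) lies midway between the tips of the shut fingers; the grasp point (between the pads) lies arm.grip_depth behind it (arm.grip_depth is the distance from the TCP to the grasp point, in m); z points along the fingers, y is the line along which they close (so a half turn about z gives the same grasp; the last joint's range is limited). The gripper opens to 87 mm and grips with 3 to 60 N. Pads are 19 mm wide; open, the fingers measure 117 mm over their backs; the gripper's body (75 mm by 190 mm) begins 51 mm behind the grasp point.
Start: joints at [1.086, 0.469, -0.049, 1.532, 0.024, 1.141, -0.082], TCP at [0.297, -0.606, 0.223] pointing down, gripper open.
Joint ranges: [-2.59, 2.59], [-0.33, 1.99], [-1.39, 1.29], [0.1, 2.45], [-1.04, 4.18], [0.21, 1.99], [-2.66, 2.66]. Speed limits (rad/s): [2.57, 2.57, 3.14, 3.14, 3.14, 3.14, 3.14].

### API

Orientations are given as [roll, pitch, yaw] about the fixed x, y, z axes, in that order (R = Rz(yaw) Ry(pitch) Rx(roll)).
In Python, from bench import arm gives the robot as it stands. The module is installed in compiled form; this text tells all that it offers.
- The arm moves only by the tool jog_arm, never from a script. Its argument "targets" is text: rows parted by semicolons, each of 7 numbers parted by spaces: the shift along the tool's x, y, z as a fraction of full scale, then the turn, a rotation vector about the tool's x, y, z as a fraction of full scale, then the closure, from -1 (fully open) to 1 (shut). In form: tx ty tz rx ry rz grip; .... A call has 1 to 20 rows; each row is the pose to reach, as a shift and turn from the pose commanded when the call began, along the tool's axes at that moment, turning the shorter way round; what a row does not reach only later rows make up. Full scale, the value 1, is 0.25 m for a shift and pi rad for a turn. A row lasts 1/12 s, in which the tool goes at most 41.7 mm and 7.16 degrees, less where a joint would pass 70% of its speed; a pose out of reach is approached as far as the arm can. A call with a number of a shift or a turn outside -1 to 1 is refused whole. A call with a gripper value outside its range is refused whole. The fingers move at their own pace and stop on an object; the grip force is fixed at half the most. Time passes only in rows, so rows that repeat a pose let the fingers close. It gives the time, the measured TCP pose, the force, the opening and the grip force at its end, in the units of the state.
- arm.observe(): the state, without advancing time (a new reading comes with each control period).
- arm.camera(name): name is "scene" or "top"; returns a dict with "pixels" (420x560x3 uint8, red, green, blue), "intrinsics" (3x3 intrinsics, pixels), "k1" (the pictures are not rectified: a ray, as slopes to the right and down, at radius r is drawn at 1 + k1 r^2 times it, then the intrinsics apply), "R" (3x3) and "t" (3): a world point X has camera coordinates R X + t. Camera axes: x right, y down, z forward; pixel columns grow to the right and rows downward; lengths in m; the calibration is good to about 2 mm. A picture is of the moment at which its call begins. There is no depth.
- arm.job_done(): hands the job in; it is judged then, once.
Trained networks look in a picture, given as the dict that the camera call returned (one of the last four; its "shot" number tells which), for a name from the list of things; names that differ only in an ending like _2 or _b are one class to them, and where a whole thing is asked for, a point or a joint stands for the part that bears it (a point fixed in the world has none). Each returns a list of dicts, best first, with "conf" (0 to 1); they miss things now and then, are a little off and sometimes report something else, mostly with a low value. They report only what shows in the picture. A call takes as long as a camera call. They do not tell look-alikes from the thing itself.
- arm.look_for(name, picture): "position" ([row, column] in pixels, amid what is visible of it).
- arm.mark_of(name, picture): "position" ([row, column] in pixels: a listed point, or the origin of a listed thing).
The state is a dict: "time": time; "joints": joint angles; "qd": joint speeds; "tau": joint torques, N m; "tool_pos": TCP position; "orientation": TCP orientation; "contact_force": force on the tool from outside, world axes, zero at the start; "wrist_torque": the same for the moment, N m; "gripper_width": finger opening in m; "grasp_force": force on a finger pad.
Only numpy, scipy, OpenCV 4.12 (cv2) and the standard library are available. Lean on these libraries where they do the work, as an engineer would, in place of code of your own. Each camera call takes 0.05 s, during which the arm holds its last target. There are 200 camera calls.

## Working session

There is one attempt and no reset: what is moved stays moved. The work goes in short steps, Python scripts to look and compute and a tool call to move; the robot and the scene stay as the last step left them, time stands still between calls to the robot, and variables do not carry over. Pictures are saved under pics/ and viewed, at most 10 in all, crops included, and the job is handed in when it is done.

Besides the shell and the picture viewer there is one more tool, called after "Call:" by a JSON object that holds its "api" and its "payload", one argument or row to a line. jog_arm: Moves the arm, as the interface text tells. Its arguments: {"type":"object","properties":{"targets":{"type":"string"}},"required":["targets"]}

```bash
mkdir -p pics; cat > h.py <<'E'
import numpy as np, cv2
from bench import arm
def ray(c,rc):
    K=np.array(c["intrinsics"]);k=c["k1"]
    d=np.array([(rc[1]-K[0,2])/K[0,0],(rc[0]-K[1,2])/K[1,1]]);u=d.copy()
    for _ in range(30): u=d/(1+k*(u@u))
    R=np.array(c["R"]);t=np.array(c["t"])
    v=R.T@np.array([u[0],u[1],1]);return -R.T@t,v/np.linalg.norm(v)
def atz(c,rc,z):
    o,v=ray(c,rc);return o+v*(z-o[2])/v[2]
def tri(cs,rcs):
    A=0;b=0
    for c,p in zip(cs,rcs):
        o,v=ray(c,p);P=np.eye(3)-np.outer(v,v);A=A+P;b=b+P@o
    return np.linalg.solve(A,b)
def proj(c,X):
    K=np.array(c["intrinsics"]);p=np.array(c["R"])@X+np.array(c["t"]);u=p[:2]/p[2];u=u*(1+c["k1"]*(u@u))
    return np.array([u[1]*K[1,1]+K[1,2],u[0]*K[0,0]+K[0,2]])
E
python3 - <<'E'
from h import *
s=arm.camera("scene");t=arm.camera("top")
for n,c in(("scene",s),("top",t)):
    cv2.imwrite(f"pics/{n}0.png",c["pixels"][:,:,::-1]); print(n,(-np.array(c["R"]).T@c["t"]).round(3))
for n in "red_pot blue_pot red_pot_hook blue_pot_hook rail_stand rail_left rail_right sorter bay_left bay_middle bay_right grey_pot green_pot ochre_pot mug spray_can tape_roll".split():
    for w,c in(("s",s),("t",t)):
        for d in arm.mark_of(n,c)[:3]: print(n,w,np.round(d["position"],1),round(d["conf"],2))
print(arm.observe(),arm.grip_depth)
E
```

```text
scene [1.158 0.521 0.928]
top [0.453 0.012 1.305]
red_pot s [247.9 221.5] 0.92
red_pot s [254.4 291.9] 0.64
red_pot t [196.7 254.5] 0.85
red_pot t [174.2 309.3] 0.77
red_pot t [184.1 207.2] 0.58
blue_pot s [211.8 256.2] 0.96
blue_pot s [288.5 304.2] 0.5
blue_pot t [224.9 314.3] 0.8
red_pot_hook s [236.1 221.8] 0.74
red_pot_hook s [233.4 282.1] 0.57
red_pot_hook t [181.6 254.7] 0.89
red_pot_hook t [222.6 317. ] 0.74
red_pot_hook t [170.8 307.1] 0.7
blue_pot_hook s [190.9 245.3] 0.55
blue_pot_hook t [209.6 316.2] 0.54
rail_stand s [286.7 302.2] 0.63
rail_stand t [186.8 234.9] 0.63
rail_left s [294.  439.4] 0.4
rail_left t [184.  206.6] 0.93
rail_right s [234.6 281.3] 0.63
rail_right s [233. 282.] 0.15
rail_right t [179.8 254.4] 0.6
sorter s [206.3 242.3] 0.64
sorter s [233.1 280.2] 0.6
sorter t [222.8 313.9] 0.72
sorter t [219. 333.] 0.66
sorter t [178.4 368.3] 0.65
bay_left s [212.9 255.1] 0.93
bay_left s [202.9 238.9] 0.17
bay_left t [224.3 317.5] 0.85
bay_left t [219.3 332.1] 0.48
bay_middle s [197.8 238.2] 0.85
bay_middle s [235.3 278.3] 0.6
bay_middle s [191.1 221.3] 0.44
bay_midd
[... 574 characters left out ...]
9363,  0.46861542, -0.04853904,  1.53246235,  0.02412644,
        1.14100191, -0.08228813]), 'qd': array([ 8.76279106e-04, -3.00072086e-05,  1.40750433e-03, -8.10227703e-04,
       -1.35607389e-03, -5.53654121e-04,  1.76275418e-03]), 'tau': array([-1.56671860e-03, -5.07825851e+01, -8.11842573e-02, -2.36450744e+01,
       -6.13939273e-02,  3.10939027e-02, -3.19592523e-06]), 'tool_pos': array([ 0.29714287, -0.60612121,  0.22257824]), 'orientation': array([3.14149383e+00, 8.82596842e-06, 4.55780330e-01]), 'contact_force': array([-0.70458892,  0.15008502, -0.18987763]), 'wrist_torque': array([ 0.0269606 ,  0.02494398, -0.00194518]), 'grasp_force': 0.0, 'gripper_width': 0.0871193078792944} 0.0187
```

```bash
python3 - <<'E'
import cv2
a=cv2.imread("pics/scene0.png");b=cv2.imread("pics/top0.png")
cv2.imwrite("pics/s1.png",cv2.resize(a[150:350,140:420],None,fx=2.85,fy=2.85,interpolation=3))
cv2.imwrite("pics/t1.png",cv2.resize(b[130:290,170:430],None,fx=3,fy=3,interpolation=3))
E
```

```text
(no output)
```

View pics/s1.png

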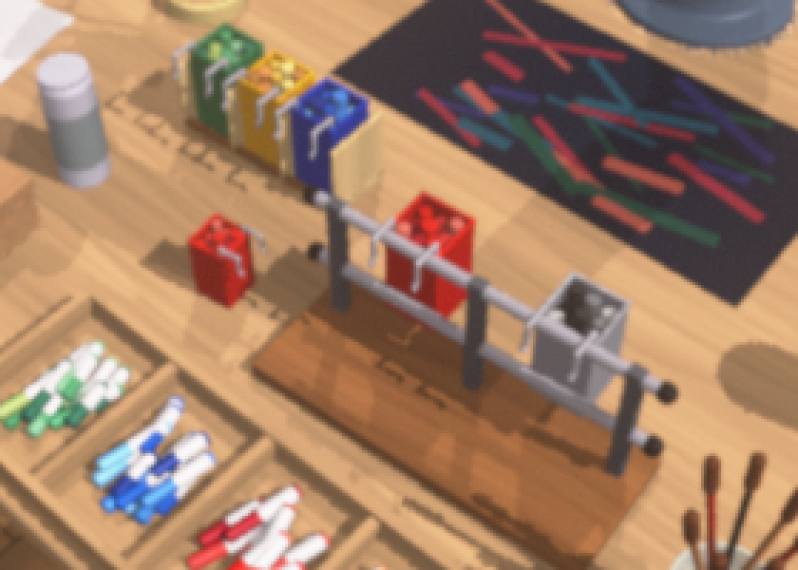

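View pics/t1.png

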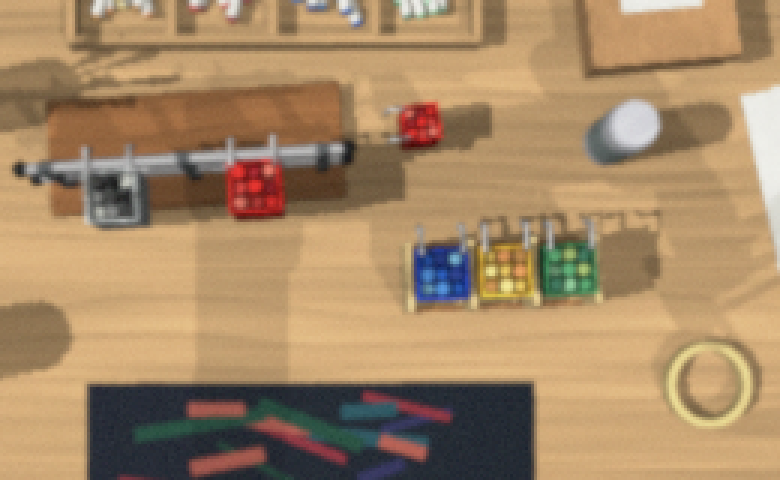

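The scene crop shows the big red pot hanging in the right span (full px ~[240,290]) and grey in the left. Blue is in the left bay (~[195,255]) beside ochre and green, and the small red decoy is at ~[240,218]. The top crop agrees: big red ~[192,255], blue ~[220,317], rail ends at ~[186,175] and [181,286]. Next I'll fit the poses.

```bash
cat >> h.py <<'E'
from scipy.optimize import minimize
def boxpts(x,y,yaw,z,h=.095,a=.026):
    c,s=np.cos(yaw),np.sin(yaw)
    return [np.array([x+c*i*a-s*j*a,y+s*i*a+c*j*a,k]) for i in(-1,1) for j in(-1,1) for k in(z,z+h)]
def sil(c,P,S=8):
    q=np.array([proj(c,p)[::-1] for p in P]);h=cv2.convexHull(((q+.5)*S*16).astype(np.float32)).astype(np.int32)
    m=np.zeros((420*S,560*S),np.uint8);cv2.fillConvexPoly(m,h,255,shift=4)
    return cv2.resize(m,(560,420),interpolation=cv2.INTER_AREA)/255.
def mask(c,col):
    p=c["pixels"].astype(float);r,g,b=p[...,0],p[...,1],p[...,2]
    d={"red":r-1.8*np.maximum(g,b),"blue":b-1.5*r,"green":g-1.25*np.maximum(r,b*1.1)}[col]
    return ((d>5)).astype(float)
def fit(cs,col,z,x0):
    ms=[]
    for c in cs:
        m=mask(c,col);w=cv2.dilate(sil(c,boxpts(*x0,z)),np.ones((13,13)))>0;ms.append(((m*w)[...],w))
    ms=[(cv2.morphologyEx(m,cv2.MORPH_CLOSE,np.ones((5,5))),w) for m,w in ms]
    f=lambda v:sum(np.abs(sil(c,boxpts(v[0],v[1],v[2],z),4)-m)[w].sum() for c,(m,w) in zip(cs,ms))
    r=minimize(f,x0,method="Nelder-Mead",options=dict(initial_simplex=np.array(x0)+np.array([[0,0,0],[.01,0,0],[0,.01,0],[0,0,.12]]),xatol=2e-4,fatol=.2))
    return r.x.round(4),round(r.fun,1),[int(m.sum()) for m,_ in ms]
E
python3 - <<'E'
from h import *
import pickle
s=arm.camera("scene");t=arm.camera("top");pickle.dump((s,t),open("c0.pkl","wb"))
f=lambda x,y:(130+y/3,170+x/3)
a=atz(t,f(15,169),.145);b=atz(t,f(350,152),.145);print("rail ends",a,b,np.linalg.norm(a-b),"yaw",np.arctan2(-(a-b)[0],(a-b)[1]))
for n,col,z,rc in(("red","red",.05,f(256,188)),("blue","blue",.008,f(441,272)),):
    x0=atz(t,rc,z+.095);x0=[x0[0],x0[1],0.]
    print(n,x0,"top",fit([t],col,z,x0),"scene",fit([s],col,z,x0),"both",fit([s,t],col,z,x0))
for n,rc in(("ochre",f(507,272)),("green",f(570,270)),):print(n,atz(t,rc,.103))
print("hooks red",atz(t,f(231,153),.151),atz(t,f(274,150),.151))
print("can",atz(t,f(635,120),.135))
E
```

```text
rail ends [0.60935181 0.31670803 0.145     ] [ 0.62522778 -0.019923    0.145     ] 0.3370051947634166 yaw 0.047126435207391064
red [np.float64(0.5892251554065524), np.float64(0.07400170766558448), 0.0] top (array([ 0.5941,  0.0778, -0.0389]), np.float64(51.9), [355]) scene (array([0.5915, 0.073 , 0.1155]), np.float64(413.6), [773]) both (array([0.5944, 0.0749, 0.1851]), np.float64(481.7), [773, 355])
blue [np.float64(0.5068644434390531), np.float64(-0.11437766419398261), 0.0] top (array([ 0.5076, -0.117 ,  0.0737]), np.float64(46.1), [300]) scene (array([ 0.5062, -0.1286,  0.766 ]), np.float64(313.4), [550]) both (array([ 0.5071, -0.1183,  0.1688]), np.float64(439.4), [550, 300])
ochre [ 0.50671736 -0.18262082  0.103     ]
green [ 0.50863765 -0.24810829  0.103     ]
hooks red [0.62361857 0.09863718 0.151     ] [0.62650083 0.05583376 0.151     ]
can [ 0.65971215 -0.31043637  0.135     ]
```

```bash
cat >> h.py <<'E'
def wire(img,c,P,S,o,col):
    q=[(proj(c,p)[::-1]+.5-np.array(o))*S for p in P]
    for i in range(len(P)):
        for j in range(i):
            if bin(i^j).count("1")==1: cv2.line(img,tuple(int(v*16) for v in q[i]),tuple(int(v*16) for v in q[j]),col,1,cv2.LINE_AA,4)
def crop(c,o,w,h,S): return cv2.resize(c["pixels"][o[1]:o[1]+h,o[0]:o[0]+w,::-1],None,fx=S,fy=S,interpolation=cv2.INTER_CUBIC).copy()
E
python3 - <<'E'
from h import *
import pickle
s,t=pickle.load(open("c0.pkl","rb"))
pts=[(.5888,.0745,.047,.05),(.507,-.1155,.012,.008),(.5076,-.1815,.012,.008),(.5084,-.2475,.012,.008)]
out=[]
for c,o,w,h in((t,(235,165),135,75),(s,(195,150),135,115)):
    im=crop(c,o,w,h,4)if c is s else crop(c,o,w,h,4)
    for p in pts: wire(im,c,boxpts(*p),4,o,(255,255,0))
    out.append(im)
im=np.vstack(out); im=cv2.resize(im,None,fx=.78,fy=.78) if im.shape[0]>600 else im
cv2.imwrite("pics/o1.png",im);print(im.shape)
E
```

```text
(593, 421, 3)
```

View pics/o1.png

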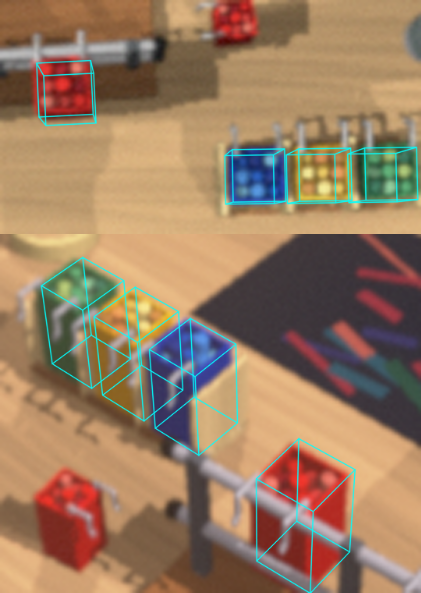

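```bash
python3 - <<'E'
from h import *
import pickle
s,t=pickle.load(open("c0.pkl","rb"))
p=t["pixels"]
print("red rows 180-207 col 255"); print([(r,*p[r,255]) for r in range(180,207)])
print("row 190"); print([(c,*p[190,c]) for c in range(243,270)])
for b in(boxpts(.5888,.0745,.047,.05),boxpts(.507,-.1155,.012,.008)): print([proj(t,x).round(1).tolist() for x in b])
print("blue col 317"); print([(r,*p[r,317]) for r in range(206,238)])
print("row 222"); print([(c,*p[222,c]) for c in range(302,332)])
# rail: bright ridge fits in top
for c in (185,200,225,240,275,282): print(c,[(r,int(p[r,c].sum())) for r in range(176,192)])
E
```

```text
red rows 180-207 col 255
[(180, np.uint8(170), np.uint8(168), np.uint8(167)), (181, np.uint8(185), np.uint8(183), np.uint8(184)), (182, np.uint8(177), np.uint8(156), np.uint8(155)), (183, np.uint8(162), np.uint8(88), np.uint8(87)), (184, np.uint8(129), np.uint8(32), np.uint8(31)), (185, np.uint8(130), np.uint8(34), np.uint8(34)), (186, np.uint8(157), np.uint8(40), np.uint8(45)), (187, np.uint8(162), np.uint8(40), np.uint8(48)), (188, np.uint8(141), np.uint8(32), np.uint8(38)), (189, np.uint8(145), np.uint8(37), np.uint8(35)), (190, np.uint8(205), np.uint8(45), np.uint8(39)), (191, np.uint8(226), np.uint8(51), np.uint8(46)), (192, np.uint8(228), np.uint8(53), np.uint8(50)), (193, np.uint8(207), np.uint8(46), np.uint8(41)), (194, np.uint8(141), np.uint8(33), np.uint8(28)), (195, np.uint8(128), np.uint8(34), np.uint8(27)), (196, np.uint8(163), np.uint8(56), np.uint8(52)), (197, np.uint8(172), np.uint8(58), np.uint8(52)), (198, np.uint8(166), np.uint8(58), np.uint8(54)), (199, np.uint8(157), np.uint8(43), np.uint8(39)), (200, np.uint8(174), np.uint8(37), np.uint8(33)), (201, np.uint8(123
[... 5542 characters left out ...]
, (183, 545), (184, 471), (185, 371), (186, 379), (187, 363), (188, 275), (189, 247), (190, 224), (191, 217)]
240 [(176, 281), (177, 251), (178, 207), (179, 249), (180, 383), (181, 506), (182, 552), (183, 472), (184, 348), (185, 346), (186, 355), (187, 261), (188, 200), (189, 185), (190, 187), (191, 187)]
275 [(176, 320), (177, 329), (178, 378), (179, 413), (180, 418), (181, 373), (182, 284), (183, 268), (184, 245), (185, 182), (186, 155), (187, 175), (188, 180), (189, 193), (190, 185), (191, 191)]
282 [(176, 268), (177, 344), (178, 484), (179, 550), (180, 504), (181, 382), (182, 364), (183, 345), (184, 268), (185, 201), (186, 196), (187, 196), (188, 193), (189, 201), (190, 172), (191, 182)]
```

```bash
python3 - <<'E'
from h import *
import pickle
s,t=pickle.load(open("c0.pkl","rb"))
p=t["pixels"].astype(float).sum(2)
C=[];
for c in list(range(188,206))+list(range(223,229))+list(range(236,244))+list(range(265,272))+list(range(278,284)):
    r0=183-(c-225)*.06; rr=np.arange(int(r0)-3,int(r0)+4); 
    k=rr[np.argmax(p[rr,c])]; y0,y1,y2=p[k-1,c],p[k,c],p[k+1,c]; C.append((c,k+.5*(y0-y2)/(y0-2*y1+y2)))
C=np.array(C)
W=np.array([atz(t,(r,c),.151)[:2] for c,r in C])
k=np.polyfit(W[:,1],W[:,0],1);
for _ in range(3):
    e=W[:,0]-np.polyval(k,W[:,1]);g=abs(e)<.003;k=np.polyfit(W[g,1],W[g,0],1)
print("rail x=",k,"yaw",-np.arctan(k[0]),g.sum(),len(g)); print("x at y .0745, .0785:",np.polyval(k,[.0745,.0785]))
for n,X in(("L",(.618,.317,.145)),("R",(.618,-.02,.145))): print(n,proj(t,np.array(X)),proj(s,np.array(X)))
# scene ends: print darkness
for q in((218,250),(286,372)):
    pass
for col,z,x0 in(("red",.05,(.59,.0755,.055)),("blue",.008,(.507,-.114,.012)),("green",.008,(.5085,-.247,.012))):
    m=mask(t,col);ys,xs=np.nonzero(m*(cv2.dilate(sil(t,boxpts(*x0,z)),np.ones((9,9)))>0)); print(col,ys.mean(),xs.mean(),len(ys))
    S=sil(t,boxpts(*x0,z));yy,xx=np.mgrid[:420,:560];print("  model",(S*yy).sum()/S.sum(),(S*xx).sum()/S.sum(),S.sum())
    print("  rim-only",atz(t,(ys.mean(),xs.mean()),z+.095))
E
```

```text
rail x= [-0.06249903  0.62878821] yaw 0.062417847105179385 44 45
x at y .0745, .0785: [0.62413203 0.62388204]
L [183.48819221 174.95186162] [290.77950936 374.90230503]
R [183.05782033 286.70163608] [214.17014255 253.52351382]
red 192.89801699716713 254.56940509915015 353
  model 193.86848715141372 255.3908675210923 365.3411764705882
  rim-only [0.58853458 0.07628867 0.145     ]
blue 221.06440677966103 316.8745762711864 295
  model 221.04998480349752 315.77807261590254 335.4745098039216
  rim-only [ 0.50563507 -0.11398009  0.103     ]
green 219.5090909090909 358.8424242424242 165
  model 220.5352608512691 357.02525890117107 382.08235294117645
  rim-only [ 0.51016927 -0.24451014  0.103     ]
```

```bash
cat >> h.py <<'E'
from scipy.spatial.transform import Rotation as Ro
def go(*T):
    o=arm.observe();R0=Ro.from_euler("xyz",o["orientation"]);p=o["tool_pos"]
    for x,y,z,yaw in T:
        d=R0.inv().apply(np.array([x,y,z])-p)/.25; r=(R0.inv()*Ro.from_euler("xyz",[np.pi,0,yaw])).as_rotvec()/np.pi
        print(*np.round(d,4),*np.round(r,4)," dist",np.round(np.linalg.norm(d)*.25,3))
E
python3 -c "
from h import *
go((.45,-.25,.25,.062),(.592,.0765,.25,.062))"
```

```text
1.1759 -1.0098 -0.1097 0.0 -0.0 0.1253  dist 0.388
2.2608 -1.9325 -0.1097 0.0 -0.0 0.1253  dist 0.744
```

Call:
{"api": "jog_arm", "payload": {
  "targets": "0.3 -0.25 -0.11 0 0 0.04 -1; 0.9 -0.77 -0.11 0 0 0.1253 -1; 0.9 -0.77 -0.11 0 0 0.1253 -1; 0.9 -0.77 -0.11 0 0 0.1253 -1; 0.9 -0.77 -0.11 0 0 0.1253 -1; 0.9 -0.77 -0.11 0 0 0.1253 -1; 0.9 -0.77 -0.11 0 0 0.1253 -1; 0.9 -0.77 -0.11 0 0 0.1253 -1; 0.9 -0.77 -0.11 0 0 0.1253 -1"
}}

```text
time: 2.65
tool_pos: [0.4165, -0.3308, 0.2508]
orientation: [-3.142, -0.002, 0.069]
contact_force: [0.4, -0.7, 0.2]
gripper_width: 0.0869
grasp_force: 0.0
```

```bash
python3 -c "
from h import *
go((.592,.0765,.25,.062),(.592,.0765,.19,.062))"
```

```text
0.8131 -1.5767 0.0044 -0.0 -0.0005 0.0024  dist 0.444
0.8127 -1.5767 0.2444 -0.0 -0.0005 0.0024  dist 0.448
```

Call:
{"api": "jog_arm", "payload": {
  "targets": "0.4 -0.79 0 0 0 0.002 -1; 0.4 -0.79 0 0 0 0.002 -1; 0.4 -0.79 0 0 0 0.002 -1; 0.4 -0.79 0 0 0 0.002 -1; 0.4 -0.79 0 0 0 0.002 -1; 0.4 -0.79 0 0 0 0.002 -1; 0.4 -0.79 0 0 0 0.002 -1; 0.4 -0.79 0 0 0 0.002 -1"
}}

```text
time: 3.32
tool_pos: [0.5019, -0.1324, 0.2498]
orientation: [3.141, 0.001, 0.055]
contact_force: [-0.7, -0.0, 0.4]
gripper_width: 0.0867
grasp_force: 0.0
```

```bash
python3 -c "
from h import *
go((.592,.0765,.25,.062),(.592,.0765,.19,.062))"
```

```text
0.4055 -0.8148 -0.0018 0.0003 0.0002 -0.0023  dist 0.228
0.4057 -0.815 0.2382 0.0003 0.0002 -0.0023  dist 0.235
```

Call:
{"api": "jog_arm", "payload": {
  "targets": "0.2 -0.4 0 0 0 -0.002 -1; 0.4055 -0.815 0 0 0 -0.002 -1; 0.4055 -0.815 0 0 0 -0.002 -1; 0.4055 -0.815 0 0 0 -0.002 -1; 0.4055 -0.815 0 0 0 -0.002 -1; 0.4055 -0.815 0 0 0 -0.002 -1; 0.4055 -0.815 0 0 0 -0.002 -1; 0.4055 -0.815 0.12 0 0 -0.002 -1; 0.4055 -0.815 0.24 0 0 -0.002 -1; 0.4055 -0.815 0.24 0 0 -0.002 -1; 0.4055 -0.815 0.24 0 0 -0.002 -1"
}}

```text
time: 4.23
tool_pos: [0.5911, 0.0743, 0.1887]
orientation: [3.14, 0.004, 0.057]
contact_force: [0.4, -0.2, 0.3]
gripper_width: 0.0873
grasp_force: 0.0
```

```bash
python3 - <<'E'
from h import *
go((.592,.0765,.098,.062))
s=arm.camera("scene");o=(240,150)
im=crop(s,o,110,120,5); cv2.imwrite("pics/a1.png",im)
E
```

```text
0.0053 -0.0092 0.3629 0.0006 0.0012 -0.0014  dist 0.091
```

View pics/a1.png

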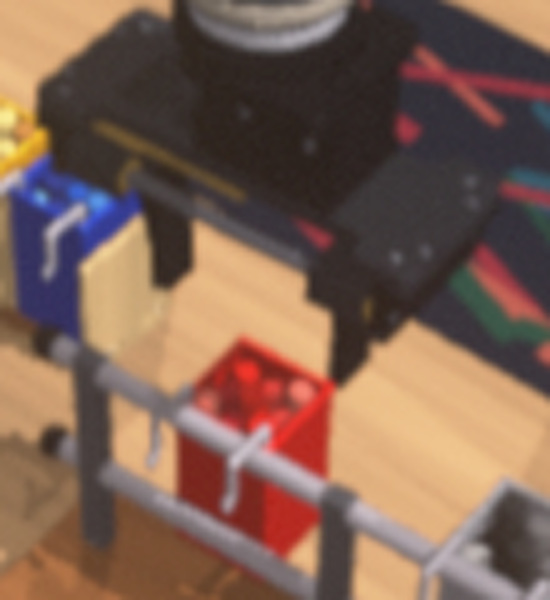

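The open fingers straddle the red pot (px ~[230,291]) squarely above it. I'll descend and grip.

Call:
{"api": "jog_arm", "payload": {
  "targets": "0.005 -0.009 0.1 0 0 -0.001 -1; 0.005 -0.009 0.2 0 0 -0.001 -1; 0.005 -0.009 0.3 0 0 -0.001 -1; 0.005 -0.009 0.363 0 0 -0.001 -1; 0.005 -0.009 0.363 0 0 -0.001 -1; 0.005 -0.009 0.363 0 0 -0.001 1; 0.005 -0.009 0.363 0 0 -0.001 1; 0.005 -0.009 0.363 0 0 -0.001 1; 0.005 -0.009 0.363 0 0 -0.001 1; 0.005 -0.009 0.363 0 0 -0.001 1; 0.005 -0.009 0.363 0 0 -0.001 1; 0.005 -0.009 0.363 0 0 -0.001 1; 0.005 -0.009 0.363 0 0 -0.001 1; 0.005 -0.009 0.363 0 0 -0.001 1"
}}

```text
time: 5.45
tool_pos: [0.5932, 0.0787, 0.1001]
orientation: [3.139, -0.0, 0.064]
contact_force: [-1.6, -4.0, 5.7]
gripper_width: 0.0517
grasp_force: 29.8
```

```bash
python3 - <<'E'
from h import *
go((.5915,.0765,.14,.06),(.47,.068,.14,.06),(.47,.068,.05,.06))
print(arm.observe()["orientation"])
E
```

```text
-0.0074 0.0086 -0.1594 0.0008 -0.0001 0.0013  dist 0.04
-0.4945 0.0114 -0.1595 0.0008 -0.0001 0.0013  dist 0.13
-0.4946 0.0105 0.2005 0.0008 -0.0001 0.0013  dist 0.133
[ 3.13913929e+00 -2.53217373e-04  6.39410947e-02]
```

Call:
{"api": "jog_arm", "payload": {
  "targets": "0 0 -0.03 0 0 0 1; 0 0 -0.06 0 0 0 1; 0 0 -0.09 0 0 0 1; 0 0 -0.12 0 0 0 1; 0 0 -0.15 0 0 0 1; 0 0 -0.18 0 0 0 1; 0 0 -0.18 0 0 0 1; 0 0 -0.18 0 0 0 1"
}}

```text
time: 6.12
tool_pos: [0.5931, 0.0807, 0.1448]
orientation: [-3.142, -0.001, 0.065]
contact_force: [-0.1, -0.3, -2.5]
gripper_width: 0.0525
grasp_force: 29.8
```

```bash
python3 - <<'E'
from h import *
go((.45,.07,.145,.0),(.45,.19,.145,.0),(.45,.19,.051,.0))
E
```

```text
-0.5739 0.0053 -0.0013 -0.0 -0.0003 0.0208  dist 0.143
-0.5426 -0.4737 -0.0012 -0.0 -0.0003 0.0208  dist 0.18
-0.543 -0.4736 0.3748 -0.0 -0.0003 0.0208  dist 0.203
```

Call:
{"api": "jog_arm", "payload": {
  "targets": "-0.1 0 0 0 0 0 1; -0.2 0 0 0 0 0 1; -0.3 0 0 0 0 0 1; -0.4 0 0 0 0 0 1; -0.48 -0.05 0 0 0 0.005 1; -0.53 -0.15 0 0 0 0.01 1; -0.543 -0.25 0 0 0 0.015 1; -0.543 -0.35 0 0 0 0.021 1; -0.543 -0.43 0.05 0 0 0.021 1; -0.543 -0.474 0.12 0 0 0.021 1; -0.543 -0.474 0.2 0 0 0.021 1; -0.543 -0.474 0.26 0 0 0.021 1; -0.543 -0.474 0.31 0 0 0.021 1; -0.543 -0.474 0.34 0 0 0.021 1; -0.543 -0.474 0.355 0 0 0.021 1; -0.543 -0.474 0.355 0 0 0.021 1; -0.543 -0.474 0.355 0 0 0.021 1; -0.543 -0.474 0.355 0 0 0.021 1"
}}

```text
time: 7.62
tool_pos: [0.4504, 0.1902, 0.0563]
orientation: [-3.141, -0.002, -0.001]
contact_force: [0.3, -0.4, -2.3]
gripper_width: 0.052
grasp_force: 29.8
```

```bash
python3 - <<'E'
from h import *
print([arm.observe()["tool_pos"].round(4).tolist() for _ in range(2)])
s=arm.camera("scene");t=arm.camera("top");o=arm.observe()["tool_pos"];print(o)
im=np.vstack([crop(s,(240,200),110,80,5)]);cv2.imwrite("pics/a2.png",im)
E
```

```text
[[0.4504, 0.1902, 0.0563], [0.4504, 0.1902, 0.0563]]
[0.45036224 0.19014381 0.05629494]
```

View pics/a2.png

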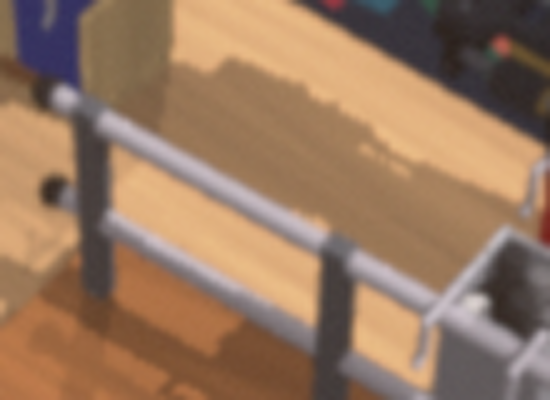

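The red pot has come cleanly off the rail (empty right span in view; the pot is at the crop's right edge). I'll lower it to contact.

Call:
{"api": "jog_arm", "payload": {
  "targets": "0 0 0.008 0 0 0 1; 0 0 0.014 0 0 0 1; 0 0 0.018 0 0 0 1; 0 0 0.018 0 0 0 1; 0 0 0.018 0 0 0 1"
}}

```text
time: 8.13
tool_pos: [0.4498, 0.1899, 0.051]
orientation: [3.141, -0.0, -0.001]
contact_force: [-0.9, -0.5, -2.3]
gripper_width: 0.0518
grasp_force: 29.8
```

Call:
{"api": "jog_arm", "payload": {
  "targets": "0 0 0.004 0 0 0 1; 0 0 0.006 0 0 0 1; 0 0 0.008 0 0 0 1; 0 0 0.008 0 0 0 1"
}}

```text
time: 8.47
tool_pos: [0.4502, 0.1902, 0.0507]
orientation: [3.141, -0.001, -0.001]
contact_force: [-3.1, -1.3, 13.8]
gripper_width: 0.0521
grasp_force: 29.9
```

Call:
{"api": "jog_arm", "payload": {
  "targets": "0 0 -0.004 0 0 0 -1; 0 0 -0.004 0 0 0 -1; 0 0 -0.004 0 0 0 -1; 0 0 -0.004 0 0 0 -1; 0 0 -0.004 0 0 0 -1; 0 0 -0.004 0 0 0 -1; 0 0 -0.1 0 0 0 -1; 0 0 -0.2 0 0 0 -1; 0 0 -0.4 0 0 0 -1; 0 0 -0.6 0 0 0 -1; 0 0 -0.6 0 0 0 -1; 0 0 -0.6 0 0 0 -1"
}}

```text
time: 9.47
tool_pos: [0.4525, 0.1914, 0.2038]
orientation: [-3.138, -0.009, -0.001]
contact_force: [-0.4, 0.1, 0.3]
gripper_width: 0.0871
grasp_force: 0.0
```

```bash
python3 - <<'E'
from h import *
go((.48,0,.2,.8),(.507,-.114,.2,np.pi/2+.012))
E
```

```text
0.1106 0.7657 0.0134 0.0002 -0.0032 -0.255  dist 0.193
0.219 1.2216 0.0129 0.0015 -0.0032 -0.5041  dist 0.31
```

Call:
{"api": "jog_arm", "payload": {
  "targets": "0.05 0.2 0.01 0 0 -0.1 -1; 0.1 0.7657 0.01 0 0 -0.4 -1; 0.1 0.7657 0.01 0 0 -0.504 -1; 0.1 0.7657 0.01 0 0 -0.504 -1; 0.1 0.7657 0.01 0 0 -0.504 -1; 0.1 0.7657 0.01 0 0 -0.504 -1; 0.1 0.7657 0.01 0 0 -0.504 -1; 0.1 0.7657 0.01 0 0 -0.504 -1; 0.1 0.7657 0.01 0 0 -0.504 -1; 0.1 0.7657 0.01 0 0 -0.504 -1; 0.1 0.7657 0.01 0 0 -0.504 -1; 0.1 0.7657 0.01 0 0 -0.504 -1; 0.1 0.7657 0.01 0 0 -0.504 -1; 0.1 0.7657 0.01 0 0 -0.504 -1; 0.1 0.7657 0.01 0 0 -0.504 -1"
}}

```text
time: 10.72
tool_pos: [0.4738, -0.0016, 0.1953]
orientation: [-3.139, -0.0, 1.583]
contact_force: [0.2, 0.6, 0.2]
gripper_width: 0.0863
grasp_force: 0.0
```

```bash
python3 - <<'E'
from h import *
go((.507,-.114,.16,np.pi/2+.012)); print(arm.observe()["orientation"])
E
```

```text
-0.4511 0.1275 0.1408 -0.0007 -0.0001 0.0002  dist 0.122
[-3.13929595e+00 -2.58636765e-04  1.58341713e+00]
```

Call:
{"api": "jog_arm", "payload": {
  "targets": "-0.2 0.06 0 0 0 0 -1; -0.451 0.128 0 0 0 0 -1; -0.451 0.128 0.07 0 0 0 -1; -0.451 0.128 0.14 0 0 0 -1; -0.451 0.128 0.2 0 0 0 -1; -0.451 0.128 0.2 0 0 0 -1; -0.451 0.128 0.2 0 0 0 -1"
}}

```text
time: 11.3
tool_pos: [0.5071, -0.1135, 0.1455]
orientation: [-3.139, -0.001, 1.582]
contact_force: [1.0, 0.6, -0.0]
gripper_width: 0.0869
grasp_force: 0.0
```

```bash
python3 - <<'E'
from h import *
go((.507,-.114,.057,np.pi/2+.012)); print(arm.observe()["orientation"])
s=arm.camera("scene");o=(205,150);im=crop(s,o,90,85,6);cv2.imwrite("pics/a3.png",im)
E
```

```text
-0.0023 0.0005 0.3539 -0.0009 -0.0003 -0.0002  dist 0.088
[-3.13887478e+00 -8.98128185e-04  1.58216566e+00]
```

View pics/a3.png

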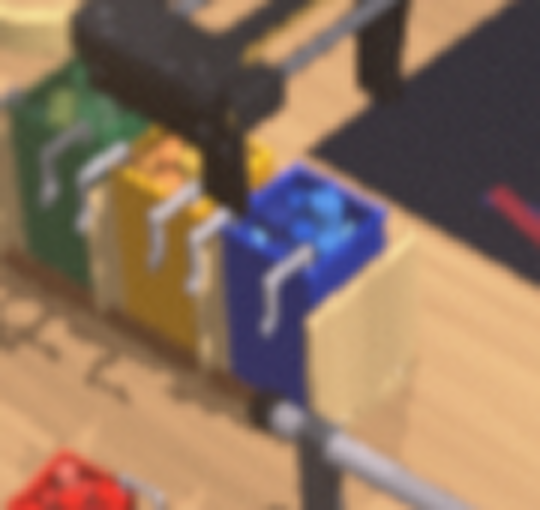

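The back finger (crop ~[205,228]) sits over the gap between blue's two hooks (crop columns ~197 and ~270). I'll descend and grip.

Call:
{"api": "jog_arm", "payload": {
  "targets": "-0.002 0 0.08 0 0 0 -1; -0.002 0 0.16 0 0 0 -1; -0.002 0 0.24 0 0 0 -1; -0.002 0 0.3 0 0 0 -1; -0.002 0 0.354 0 0 0 -1; -0.002 0 0.354 0 0 0 -1; -0.002 0 0.354 0 0 0 1; -0.002 0 0.354 0 0 0 1; -0.002 0 0.354 0 0 0 1; -0.002 0 0.354 0 0 0 1; -0.002 0 0.354 0 0 0 1; -0.002 0 0.354 0 0 0 1; -0.002 0 0.354 0 0 0 1; -0.002 0 0.354 0 0 0 1; -0.002 0 0.354 0 0 0 1"
}}

```text
time: 12.6
tool_pos: [0.5074, -0.1145, 0.0584]
orientation: [-3.14, 0.0, 1.583]
contact_force: [-2.6, -1.2, 5.6]
gripper_width: 0.0519
grasp_force: 29.8
```

Call:
{"api": "jog_arm", "payload": {
  "targets": "0 0 -0.03 0 0 0 1; 0 0 -0.06 0 0 0 1; 0 0 -0.12 0 0 0 1; 0 0 -0.2 0 0 0 1; 0 0 -0.3 0 0 0 1; 0 0 -0.4 0 0 0 1; 0 0 -0.5 0 0 0 1; 0 0 -0.5 0 0 0 1; 0 0 -0.5 0 0 0 1"
}}

```text
time: 13.35
tool_pos: [0.5088, -0.1145, 0.1842]
orientation: [3.138, 0.001, 1.583]
contact_force: [-0.2, -0.2, -4.5]
gripper_width: 0.052
grasp_force: 29.8
```

```bash
python3 - <<'E'
from h import *
h=np.pi/2
go((.45,.045,.18,h),(.45,.045,.06,h)); print(arm.observe()["orientation"])
E
```

```text
0.6406 -0.2277 0.0155 0.0011 0.0003 0.0038  dist 0.17
0.6411 -0.2293 0.4955 0.0011 0.0003 0.0038  dist 0.211
[3.13823307e+00 9.48774825e-04 1.58258362e+00]
```

Call:
{"api": "jog_arm", "payload": {
  "targets": "0.1 -0.03 0.01 0 0 0 1; 0.2 -0.07 0.01 0 0 0 1; 0.3 -0.1 0.01 0 0 0.002 1; 0.4 -0.14 0.01 0 0 0.004 1; 0.5 -0.18 0.01 0 0 0.004 1; 0.6 -0.22 0.03 0 0 0.004 1; 0.641 -0.229 0.1 0 0 0.004 1; 0.641 -0.229 0.2 0 0 0.004 1; 0.641 -0.229 0.3 0 0 0.004 1; 0.641 -0.229 0.38 0 0 0.004 1; 0.641 -0.229 0.44 0 0 0.004 1; 0.641 -0.229 0.48 0 0 0.004 1; 0.641 -0.229 0.505 0 0 0.004 1; 0.641 -0.229 0.515 0 0 0.004 1; 0.641 -0.229 0.515 0 0 0.004 1; 0.641 -0.229 0.515 0 0 0.004 1"
}}

```text
time: 14.68
tool_pos: [0.4493, 0.0453, 0.0547]
orientation: [3.14, -0.0, 1.57]
contact_force: [-0.3, 0.3, -4.1]
gripper_width: 0.052
grasp_force: 29.8
```

Call:
{"api": "jog_arm", "payload": {
  "targets": "0 0 0.006 0 0 0 1; 0 0 0.012 0 0 0 1; 0 0 0.016 0 0 0 1; 0 0 0.016 0 0 0 1"
}}

```text
time: 15.02
tool_pos: [0.4489, 0.0451, 0.0504]
orientation: [3.141, 0.0, 1.57]
contact_force: [0.2, -0.2, -2.6]
gripper_width: 0.0524
grasp_force: 29.8
```

Call:
{"api": "jog_arm", "payload": {
  "targets": "0 0 0.004 0 0 0 1; 0 0 0.004 0 0 0 -1; 0 0 0.002 0 0 0 -1; 0 0 0.002 0 0 0 -1; 0 0 0.002 0 0 0 -1; 0 0 0.002 0 0 0 -1; 0 0 -0.1 0 0 0 -1; 0 0 -0.2 0 0 0 -1; 0 0 -0.35 0 0 0 -1; 0 0 -0.5 0 0 0 -1; 0 0 -0.5 0 0 0 -1; 0 0 -0.5 0 0 0 -1"
}}

```text
time: 16.02
tool_pos: [0.4504, 0.0453, 0.1774]
orientation: [3.136, 0.0, 1.57]
contact_force: [-0.4, -0.9, -0.6]
gripper_width: 0.0871
grasp_force: 0.0
```

```bash
python3 - <<'E'
from h import *
go((.449,.045,.17,0)); print(arm.observe()["orientation"])
s=arm.camera("scene");t=arm.camera("top")
im=np.vstack([crop(t,(240,185),100,60,5),crop(s,(255,185),100,60,5)]);cv2.imwrite("pics/a4.png",im)
E
```

```text
-0.0011 -0.0057 0.0297 0.0014 -0.0013 0.4996  dist 0.008
[3.13618428e+00 3.55185910e-04 1.56964018e+00]
```

View pics/a4.png

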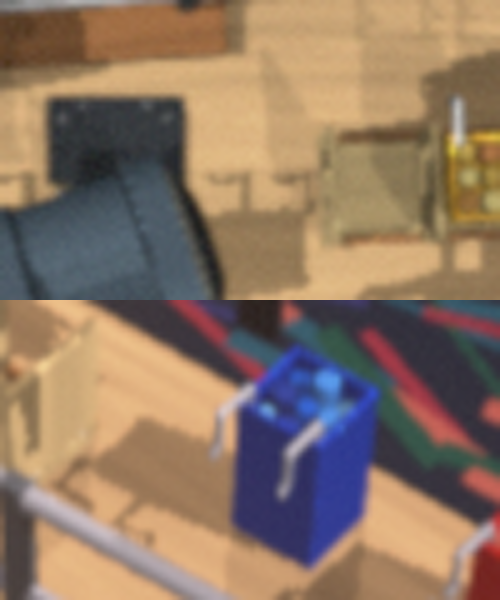

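Blue stands upright on the table (scene crop ~[460,305]), and the top view shows the empty bay (crop cols ~338–430, rows ~140–235). Now I'll rotate for the side grip and check blue's pose and the bay from these shots.

Call:
{"api": "jog_arm", "payload": {
  "targets": "0 -0.005 0 0 0 0.1 -1; 0 -0.005 0 0 0 0.5 -1; 0 -0.005 0 0 0 0.5 -1; 0 -0.005 0 0 0 0.5 -1; 0 -0.005 0 0 0 0.5 -1; 0 -0.005 0 0 0 0.5 -1; 0 -0.005 0 0 0 0.5 -1; 0 -0.005 0 0 0 0.5 -1; 0 -0.005 0 0 0 0.5 -1; 0 -0.005 0 0 0 0.5 -1; 0 -0.005 0 0 0 0.5 -1; 0 -0.005 0 0 0 0.5 -1; 0 -0.005 0 0 0 0.5 -1; 0 -0.005 0 0 0 0.5 -1; 0 -0.005 0 0 0 0.5 -1; 0 -0.005 0 0 0 0.5 -1"
}}

```text
time: 17.45
tool_pos: [0.447, 0.0452, 0.1744]
orientation: [3.141, 0.002, 0.001]
contact_force: [0.1, 0.1, -0.4]
gripper_width: 0.0871
grasp_force: 0.0
```

```bash
python3 - <<'E'
from h import *
go((.449,.045,.05,0)); print(arm.observe()["orientation"])
s=arm.camera("scene");t=arm.camera("top")
print("blue",fit([s],"blue",0.,[.449,.045,0.]))
p=t["pixels"].astype(int).sum(2)
for r in(216,220,224): print(r,[(c,int(p[r,c])) for c in range(301,334)])
print([(r,int(p[200:240,313:321].mean(1)[r-200])) for r in range(206,238)])
E
```

```text
0.009 0.0006 0.4976 0.0001 0.0006 0.0004  dist 0.124
[3.14142295e+00 1.88872939e-03 1.21145750e-03]
blue (array([0.4455, 0.0401, 0.1136]), np.float64(108.2), [978])
216 [(301, 495), (302, 485), (303, 435), (304, 395), (305, 514), (306, 575), (307, 500), (308, 416), (309, 407), (310, 404), (311, 405), (312, 415), (313, 398), (314, 351), (315, 340), (316, 333), (317, 342), (318, 342), (319, 341), (320, 338), (321, 339), (322, 325), (323, 321), (324, 353), (325, 368), (326, 327), (327, 322), (328, 254), (329, 242), (330, 332), (331, 301), (332, 344), (333, 371)]
220 [(301, 338), (302, 394), (303, 370), (304, 282), (305, 277), (306, 351), (307, 374), (308, 398), (309, 406), (310, 408), (311, 414), (312, 411), (313, 409), (314, 409), (315, 394), (316, 374), (317, 345), (318, 335), (319, 343), (320, 336), (321, 337), (322, 321), (323, 295), (324, 245), (325, 225), (326, 242), (327, 282), (328, 254), (329, 253), (330, 320), (331, 321), (332, 390), (333, 455)]
224 [(301, 361), (302, 365), (303, 356), (304, 283), (305, 248), (306, 351), (307, 398), (308, 407), (309, 403), (310, 409), (311, 412), (312, 410), (313, 400), (314, 409), (315, 407), (316, 400), (317, 405), (318, 376), (319, 348), (320, 345), (321, 341), (322, 335), (323, 319), (324, 249), (325, 208), (326, 229), (327, 297), (328, 282), (329, 243), (330, 279), (331, 279), (332, 278), (333, 301)]
[(206, 460), (207, 469), (208, 469), (209, 430), (210, 330), (211, 247), (212, 228), (213, 287), (214, 344), (215, 359), (216, 348), (217, 345), (218, 355), (219, 362), (220, 368), (221, 370), (222, 371), (223, 376), (224, 386), (225, 402), (226, 411), (227, 414), (228, 417), (229, 405), (230, 373), (231, 328), (232, 272), (233, 289), (234, 339), (235, 353), (236, 368), (237, 431)]
```

Call:
{"api": "jog_arm", "payload": {
  "targets": "0.009 0 0.12 0 0 0 -1; 0.009 0 0.24 0 0 0 -1; 0.009 0 0.36 0 0 0 -1; 0.009 0 0.44 0 0 0 -1; 0.009 0 0.493 0 0 0 -1; 0.009 0 0.493 0 0 0 -1; 0.009 0 0.493 0 0 0 -1; 0.009 0 0.493 0 0 0 1; 0.009 0 0.493 0 0 0 1; 0.009 0 0.493 0 0 0 1; 0.009 0 0.493 0 0 0 1; 0.009 0 0.493 0 0 0 1; 0.009 0 0.493 0 0 0 1; 0.009 0 0.493 0 0 0 1; 0.009 0 0.493 0 0 0 1; 0.009 0 0.493 0 0 0 1"
}}

```text
time: 18.88
tool_pos: [0.4501, 0.0443, 0.0524]
orientation: [3.14, -0.0, -0.001]
contact_force: [-0.4, -4.7, 5.3]
gripper_width: 0.052
grasp_force: 29.8
```

```bash
python3 - <<'E'
from h import *
t=arm.camera("top")
print("L in top edge",atz(t,(222,306.5),.085),"R floor junction",atz(t,(222,323.3),.008),"R top inner",atz(t,(222,326.5),.085))
print("R of blue/ochre/green rim mid via 3 pots")
print("back lip",atz(t,(213,317),.016),"front",atz(t,(231,317),.016))
h=.0625
go((.449,.045,.16,0),(.48,.075,.2,h),(.592,.078,.2,h))
E
```

```text
L in top edge [ 0.50355985 -0.0832654   0.085     ] R floor junction [ 0.50664712 -0.14535206  0.008     ] R top inner [ 0.50342433 -0.14610237  0.085     ]
R of blue/ochre/green rim mid via 3 pots
back lip [ 0.53623993 -0.12369113  0.016     ] front [ 0.47655245 -0.12324456  0.016     ]
-0.0043 -0.0022 -0.4305 0.0004 -0.0001 -0.0004  dist 0.108
0.1196 -0.1222 -0.5905 0.0004 -0.0001 -0.0203  dist 0.154
0.5676 -0.1348 -0.5904 0.0004 -0.0001 -0.0203  dist 0.207
```

Call:
{"api": "jog_arm", "payload": {
  "targets": "0 0 -0.06 0 0 0 1; 0 0 -0.14 0 0 0 1; 0 0 -0.24 0 0 0 1; 0 0 -0.34 0 0 0 1; 0 0 -0.44 0 0 0 1; 0.03 -0.04 -0.48 0 0 -0.01 1; 0.08 -0.08 -0.48 0 0 -0.02 1; 0.12 -0.12 -0.48 0 0 -0.0203 1; 0.2 -0.128 -0.48 0 0 -0.0203 1; 0.28 -0.131 -0.48 0 0 -0.0203 1; 0.36 -0.132 -0.48 0 0 -0.0203 1; 0.4 -0.133 -0.48 0 0 -0.0203 1; 0.4 -0.133 -0.48 0 0 -0.0203 1; 0.4 -0.133 -0.48 0 0 -0.0203 1; 0.4 -0.133 -0.48 0 0 -0.0203 1"
}}

```text
time: 20.18
tool_pos: [0.5481, 0.0786, 0.1712]
orientation: [3.141, 0.003, 0.064]
contact_force: [-0.8, 0.6, -3.8]
gripper_width: 0.0519
grasp_force: 29.8
```

```bash
python3 - <<'E'
from h import *
o=arm.observe();print(o["tool_pos"],o["orientation"])
go((.589,.078,o["tool_pos"][2],.0625))
s=arm.camera("scene")
T=o["tool_pos"]
P=boxpts(T[0],T[1],.0625,T[2]-.0524)
c=(245,150);im=crop(s,c,95,100,6)
wire(im,s,P,6,c,(255,255,0))
cv2.imwrite("pics/a5.png",im)
E
```

```text
[0.54807755 0.078592   0.17119896] [3.14145078e+00 2.88960588e-03 6.35627001e-02]
0.1632 0.0128 -0.0005 0.0 0.0009 0.0003  dist 0.041
```

View pics/a5.png

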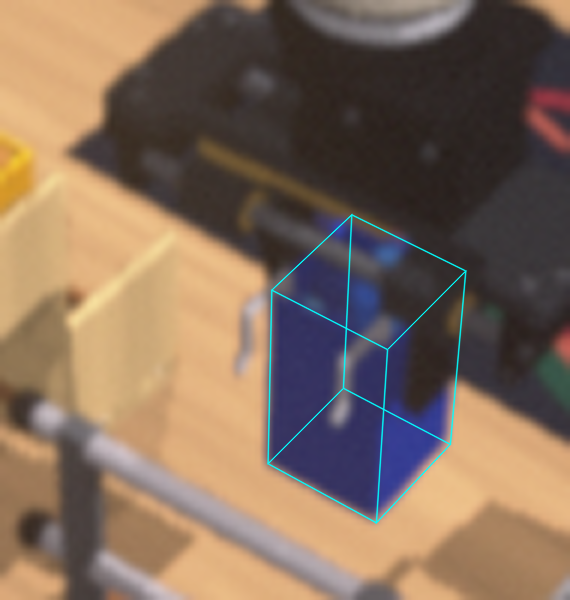

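The blue wireframe matches the pot well (crop ~[370,370]), so the grasp offset is known. I'll move in over the rail and begin lowering.

Call:
{"api": "jog_arm", "payload": {
  "targets": "0.05 0.005 0 0 0 0 1; 0.1 0.012 0 0 0 0 1; 0.14 0.013 0 0 0 0 1; 0.163 0.013 0 0 0 0 1; 0.163 0.013 0 0 0 0 1; 0.163 0.013 0.05 0 0 0 1; 0.163 0.013 0.08 0 0 0 1; 0.163 0.013 0.08 0 0 0 1; 0.163 0.013 0.08 0 0 0 1"
}}

```text
time: 20.98
tool_pos: [0.5894, 0.0776, 0.1508]
orientation: [3.141, 0.003, 0.063]
contact_force: [-0.3, 0.0, -3.2]
gripper_width: 0.0521
grasp_force: 29.8
```

```bash
python3 - <<'E'
from h import *
o=arm.observe();T=o["tool_pos"];print(T,o["orientation"])
go((.589,.078,.1034,.0625))
s=arm.camera("scene")
c=(250,165);im=crop(s,c,95,90,6)
P=boxpts(T[0],T[1],.0625,T[2]-.0524);wire(im,s,P,6,c,(255,255,0))
cv2.imwrite("pics/a6.png",im)
E
```

```text
[0.58938802 0.07755112 0.15080364] [3.14122840e+00 2.83372109e-03 6.34251079e-02]
-0.0009 -0.002 0.1896 0.0001 0.0009 0.0003  dist 0.047
```

View pics/a6.png

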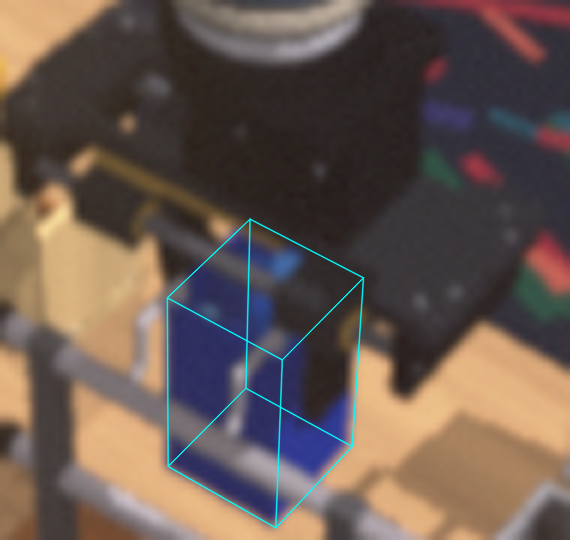

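The wireframe matches again: hooks above the rail, pot between the right span's posts. Lowering.

Call:
{"api": "jog_arm", "payload": {
  "targets": "0 0 0.03 0 0 0 1; 0 0 0.06 0 0 0 1; 0 0 0.09 0 0 0 1; 0 0 0.11 0 0 0 1; 0 0 0.13 0 0 0 1; 0 0 0.15 0 0 0 1; 0 0 0.15 0 0 0 1; 0 0 0.15 0 0 0 1"
}}

```text
time: 21.7
tool_pos: [0.5906, 0.0777, 0.1142]
orientation: [3.142, 0.001, 0.063]
contact_force: [-0.4, -0.4, -3.5]
gripper_width: 0.0516
grasp_force: 29.8
```

Call:
{"api": "jog_arm", "payload": {
  "targets": "0 0 0.01 0 0 0 1; 0 0 0.02 0 0 0 1; 0 0 0.03 0 0 0 1; 0 0 0.036 0 0 0 1; 0 0 0.036 0 0 0 1; 0 0 0.036 0 0 0 1"
}}

```text
time: 22.2
tool_pos: [0.5907, 0.0777, 0.1055]
orientation: [3.142, 0.0, 0.063]
contact_force: [-0.7, -0.3, -3.4]
gripper_width: 0.0514
grasp_force: 29.8
```

No side force, so the hooks are around the rail. The last few mm follow.

Call:
{"api": "jog_arm", "payload": {
  "targets": "0 0 0.004 0 0 0 1; 0 0 0.008 0 0 0 1; 0 0 0.012 0 0 0 1; 0 0 0.012 0 0 0 1; 0 0 0.012 0 0 0 1"
}}

```text
time: 22.62
tool_pos: [0.5907, 0.0777, 0.1025]
orientation: [3.142, 0.0, 0.063]
contact_force: [-0.3, 0.5, -3.9]
gripper_width: 0.0518
grasp_force: 29.8
```

Call:
{"api": "jog_arm", "payload": {
  "targets": "0 0 0.004 0 0 0 1; 0 0 0.008 0 0 0 1; 0 0 0.008 0 0 0 1; 0 0 0.008 0 0 0 1"
}}

```text
time: 22.95
tool_pos: [0.5912, 0.078, 0.1014]
orientation: [-3.141, -0.001, 0.063]
contact_force: [-2.5, 0.2, 3.4]
gripper_width: 0.052
grasp_force: 29.9
```

Call:
{"api": "jog_arm", "payload": {
  "targets": "0.004 0 0 0 0 0 1; 0.008 0 0 0 0 0 1; 0.008 0 0 0 0 0 1; 0.008 0 0 0 0 0 1"
}}

```text
time: 23.28
tool_pos: [0.592, 0.0783, 0.1009]
orientation: [-3.141, 0.001, 0.063]
contact_force: [-4.9, -0.1, 6.1]
gripper_width: 0.0518
grasp_force: 30.0
```

Call:
{"api": "jog_arm", "payload": {
  "targets": "0 0 0 0 0 0 -1; 0 0 0 0 0 0 -1; 0 0 0 0 0 0 -1; 0 0 0 0 0 0 -1; 0 0 0 0 0 0 -1; 0 0 -0.1 0 0 0 -1; 0 0 -0.2 0 0 0 -1; 0 0 -0.35 0 0 0 -1; 0 0 -0.5 0 0 0 -1; 0 0 -0.5 0 0 0 -1; 0 0 -0.5 0 0 0 -1"
}}

```text
time: 24.2
tool_pos: [0.5943, 0.0782, 0.2283]
orientation: [-3.141, -0.006, 0.063]
contact_force: [0.2, 0.1, -1.1]
gripper_width: 0.0871
grasp_force: 0.0
```

```bash
python3 - <<'E'
from h import *
o=arm.observe();T=o["tool_pos"];print(T,o["orientation"])
go((.45,.19,.2,np.pi/2))
s=arm.camera("scene")
c=(245,175);im=crop(s,c,125,90,6)
wire(im,s,boxpts(.592,.078,.0625,.05),6,c,(255,255,0));wire(im,s,boxpts(.45,.19,0,0),6,c,(0,255,0))
cv2.imwrite("pics/a7.png",im)
print("red",fit([s],"red",0.,[.45,.19,0.]))
E
```

```text
[0.5943129  0.07817659 0.22832395] [-3.1412986  -0.00597271  0.0629019 ]
-0.5487 -0.4827 0.1102 0.0014 -0.0016 -0.48  dist 0.185
red (array([0.4471, 0.1891, 0.0385]), np.float64(229.0), [896])
```

View pics/a7.png

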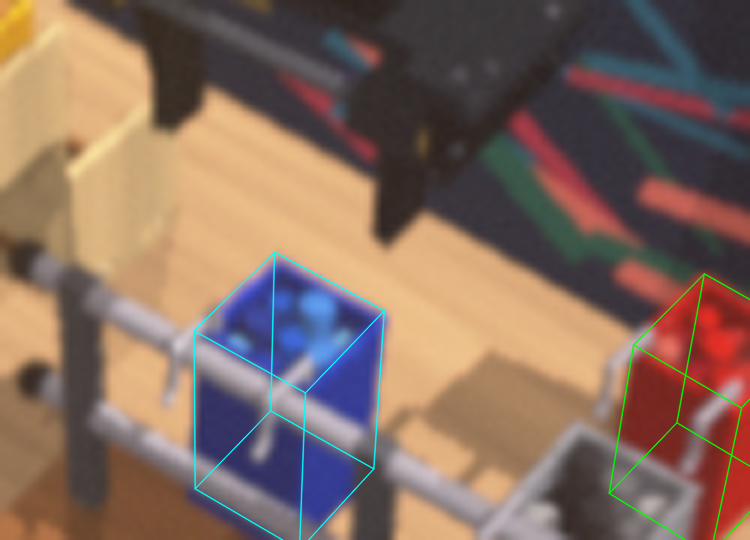

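Blue hangs squarely: the wireframe at rail-hung pose coincides (crop ~[400,290]). Red stands on the table at about (0.449, 0.19). Next I'll regrip red front and back.

Call:
{"api": "jog_arm", "payload": {
  "targets": "-0.15 -0.1 0.01 0 0 -0.05 -1; -0.548 -0.483 0.11 0 0 -0.48 -1; -0.548 -0.483 0.11 0 0 -0.48 -1; -0.548 -0.483 0.11 0 0 -0.48 -1; -0.548 -0.483 0.11 0 0 -0.48 -1; -0.548 -0.483 0.11 0 0 -0.48 -1; -0.548 -0.483 0.11 0 0 -0.48 -1; -0.548 -0.483 0.11 0 0 -0.48 -1; -0.548 -0.483 0.11 0 0 -0.48 -1; -0.548 -0.483 0.11 0 0 -0.48 -1; -0.548 -0.483 0.11 0 0 -0.48 -1; -0.548 -0.483 0.11 0 0 -0.48 -1; -0.548 -0.483 0.11 0 0 -0.48 -1; -0.548 -0.483 0.11 0 0 -0.48 -1; -0.548 -0.483 0.11 0 0 -0.48 -1; -0.548 -0.483 0.11 0 0 -0.48 -1"
}}

```text
time: 25.58
tool_pos: [0.4481, 0.1895, 0.1976]
orientation: [-3.141, 0.0, 1.569]
contact_force: [0.2, 0.6, -0.5]
gripper_width: 0.0872
grasp_force: 0.0
```

```bash
python3 - <<'E'
from h import *
print(arm.observe()["orientation"]);go((.449,.19,.051,np.pi/2))
E
```

```text
[-3.14081077e+00  3.52316532e-04  1.56919328e+00]
0.0023 0.0039 0.5863 -0.0002 0.0001 -0.0005  dist 0.147
```

Call:
{"api": "jog_arm", "payload": {
  "targets": "0.002 0.004 0.12 0 0 0 -1; 0.002 0.004 0.24 0 0 0 -1; 0.002 0.004 0.36 0 0 0 -1; 0.002 0.004 0.46 0 0 0 -1; 0.002 0.004 0.54 0 0 0 -1; 0.002 0.004 0.586 0 0 0 -1; 0.002 0.004 0.586 0 0 0 -1; 0.002 0.004 0.586 0 0 0 -1; 0.002 0.004 0.586 0 0 0 1; 0.002 0.004 0.586 0 0 0 1; 0.002 0.004 0.586 0 0 0 1; 0.002 0.004 0.586 0 0 0 1; 0.002 0.004 0.586 0 0 0 1; 0.002 0.004 0.586 0 0 0 1; 0.002 0.004 0.586 0 0 0 1; 0.002 0.004 0.586 0 0 0 1; 0.002 0.004 0.586 0 0 0 1"
}}

```text
time: 27.0
tool_pos: [0.4495, 0.1902, 0.0518]
orientation: [3.141, 0.0, 1.571]
contact_force: [0.2, -1.0, 3.3]
gripper_width: 0.0522
grasp_force: 29.9
```

Call:
{"api": "jog_arm", "payload": {
  "targets": "0 0 -0.05 0 0 0 1; 0 0 -0.12 0 0 0 1; 0 0 -0.22 0 0 0 1; 0 0 -0.34 0 0 0 1; 0 0 -0.46 0 0 0 1; 0 0 -0.58 0 0 0 1; 0 0 -0.58 0 0 0 1; 0 0 -0.58 0 0 0 1; 0 0 -0.58 0 0 0 1"
}}

```text
time: 27.75
tool_pos: [0.4484, 0.1894, 0.1953]
orientation: [-3.14, 0.001, 1.571]
contact_force: [0.4, 0.8, -1.9]
gripper_width: 0.0517
grasp_force: 29.9
```

```bash
python3 - <<'E'
from h import *
s=arm.camera("scene");o=arm.observe();T=o["tool_pos"];print(T,o["orientation"])
print("red",fit([s],"red",T[2]-.0515,[T[0],T[1],0.]))
go((.45,.05,.195,1.583),(.5065,-.1145,.195,1.583))
E
```

```text
[0.44813987 0.18929702 0.19477339] [-3.13833591e+00  1.51205469e-03  1.57101773e+00]
red (array([0.4633, 0.1963, 0.0319]), np.float64(633.7), [875])
-0.5572 0.0073 -0.0001 -0.001 0.0005 -0.0038  dist 0.139
-1.2152 0.2332 0.0002 -0.001 0.0005 -0.0038  dist 0.309
```

Call:
{"api": "jog_arm", "payload": {
  "targets": "-0.07 0 0 0 0 0 1; -0.18 0 0 0 0 0 1; -0.3 0 0 0 0 0 1; -0.42 0 0 0 0 -0.002 1; -0.54 0 0 0 0 -0.004 1; -0.66 0.02 0 0 0 -0.004 1; -0.76 0.05 0 0 0 -0.004 1; -0.84 0.09 0 0 0 -0.004 1; -0.9 0.13 0 0 0 -0.004 1; -0.95 0.15 0 0 0 -0.004 1; -0.95 0.15 0 0 0 -0.004 1; -0.95 0.15 0 0 0 -0.004 1"
}}

```text
time: 28.8
tool_pos: [0.4866, -0.0468, 0.1957]
orientation: [-3.14, -0.001, 1.584]
contact_force: [-0.5, 1.1, -2.9]
gripper_width: 0.0521
grasp_force: 29.9
```

```bash
python3 - <<'E'
from h import *
s=arm.camera("scene");o=arm.observe();T=o["tool_pos"];print(T,o["orientation"])
print("red",fit([s],"red",T[2]-.0515,[T[0],T[1],0.]))
go((.507,-.1145,.18,1.583),(.507,-.1145,.06,1.583))
E
```

```text
[ 0.48635716 -0.04592551  0.1959143 ] [-3.13995700e+00 -1.21349541e-03  1.58522244e+00]
red (array([ 0.4869, -0.0353,  0.7071]), np.float64(352.5), [843])
-0.2755 0.0787 0.0632 -0.0005 -0.0004 0.0007  dist 0.073
-0.2761 0.0795 0.5432 -0.0005 -0.0004 0.0007  dist 0.154
```

Call:
{"api": "jog_arm", "payload": {
  "targets": "-0.08 0.02 0.02 0 0 0 1; -0.16 0.05 0.04 0 0 0 1; -0.23 0.07 0.063 0 0 0 1; -0.2755 0.079 0.063 0 0 0 1; -0.2755 0.079 0.063 0 0 0 1; -0.2755 0.079 0.063 0 0 0 1; -0.2755 0.079 0.063 0 0 0 1; -0.2755 0.079 0.063 0 0 0 1"
}}

```text
time: 29.52
tool_pos: [0.5075, -0.1141, 0.1812]
orientation: [3.141, -0.0, 1.586]
contact_force: [-0.0, 0.5, -2.9]
gripper_width: 0.0518
grasp_force: 29.9
```

```bash
python3 - <<'E'
from h import *
s=arm.camera("scene");o=arm.observe();T=o["tool_pos"];print(T,o["orientation"])
B=boxpts(T[0],T[1],.0125,T[2]-.0515);q=np.array([proj(s,b) for b in B]).round(1);print("model bottom corners (row,col)",q[::2].tolist());print("top",q[1::2].tolist())
p=s["pixels"].astype(float);d=p[...,0]/(np.maximum(p[...,1],p[...,2])+1)
r0=int(q[::2,0].mean())-8
for r in range(r0,r0+18,2):
    c=np.arange(225,300);m=c[d[r,225:300]>1.75]; print(r,m.min() if len(m) else None,m.max() if len(m) else None,len(m))
go((.507,-.1145,.06,1.583))
E
```

```text
[ 0.50751561 -0.11437772  0.18123333] [ 3.14106000e+00 -1.12437313e-04  1.58595165e+00]
model bottom corners (row,col) [[169.1, 255.2], [177.4, 270.0], [179.1, 241.8], [187.8, 256.7]]
top [[140.4, 253.9], [148.4, 269.5], [150.2, 239.7], [158.6, 255.4]]
170 242 269 23
172 242 270 29
174 242 270 29
176 242 270 29
178 242 269 28
180 243 268 26
182 245 289 23
184 250 291 16
186 254 293 10
-0.0005 -0.0023 0.4849 0.0002 -0.0 0.0009  dist 0.121
```

Red's measured edges (cols 242–270, row ~175) match the model over the bay. Lowering into it.

Call:
{"api": "jog_arm", "payload": {
  "targets": "0 -0.002 0.06 0 0 0 1; 0 -0.002 0.12 0 0 0 1; 0 -0.002 0.16 0 0 0 1; 0 -0.002 0.2 0 0 0 1; 0 -0.002 0.24 0 0 0 1; 0 -0.002 0.24 0 0 0 1; 0 -0.002 0.24 0 0 0 1"
}}

```text
time: 30.15
tool_pos: [0.5069, -0.1157, 0.1204]
orientation: [-3.141, -0.0, 1.584]
contact_force: [1.1, 0.1, -1.8]
gripper_width: 0.052
grasp_force: 29.9
```

Call:
{"api": "jog_arm", "payload": {
  "targets": "0 0 0.04 0 0 0 1; 0 0 0.08 0 0 0 1; 0 0 0.12 0 0 0 1; 0 0 0.16 0 0 0 1; 0 0 0.2 0 0 0 1; 0 0 0.225 0 0 0 1; 0 0 0.225 0 0 0 1; 0 0 0.225 0 0 0 1"
}}

```text
time: 30.82
tool_pos: [0.5069, -0.1158, 0.0641]
orientation: [-3.141, -0.0, 1.584]
contact_force: [-0.3, -0.1, -1.9]
gripper_width: 0.0522
grasp_force: 29.9
```

Call:
{"api": "jog_arm", "payload": {
  "targets": "0 0 0.006 0 0 0 1; 0 0 0.012 0 0 0 1; 0 0 0.016 0 0 0 1; 0 0 0.016 0 0 0 1; 0 0 0.016 0 0 0 1"
}}

```text
time: 31.23
tool_pos: [0.5071, -0.116, 0.0607]
orientation: [3.141, 0.0, 1.584]
contact_force: [0.1, -0.8, -2.0]
gripper_width: 0.0521
grasp_force: 29.9
```

Call:
{"api": "jog_arm", "payload": {
  "targets": "0 0 0.004 0 0 0 1; 0 0 0.006 0 0 0 1; 0 0 0.006 0 0 0 1"
}}

```text
time: 31.48
tool_pos: [0.5073, -0.116, 0.0598]
orientation: [3.141, 0.001, 1.584]
contact_force: [-2.4, -0.2, 4.2]
gripper_width: 0.0519
grasp_force: 29.9
```

On the floor, at the expected 0.0595 m. Release and withdraw.

Call:
{"api": "jog_arm", "payload": {
  "targets": "0 0 0 0 0 0 -1; 0 0 0 0 0 0 -1; 0 0 0 0 0 0 -1; 0 0 0 0 0 0 -1; 0 0 0 0 0 0 -1; 0 0 0 0 0 0 -1; 0 0 -0.1 0 0 0 -1; 0 0 -0.2 0 0 0 -1; 0 0 -0.35 0 0 0 -1; 0 0 -0.5 0 0 0 -1; 0 0 -0.7 0 0 0 -1; 0 0 -0.7 0 0 0 -1; 0.4 -0.2 -0.7 0 0 0 -1; 0.6 -0.3 -0.7 0 0 0 -1; 0.6 -0.3 -0.7 0 0 0 -1; 0.6 -0.3 -0.7 0 0 0 -1; 0.6 -0.3 -0.7 0 0 0 -1"
}}

```text
time: 32.9
tool_pos: [0.4265, 0.0401, 0.2343]
orientation: [-3.141, -0.001, 1.595]
contact_force: [0.6, 1.2, 0.0]
gripper_width: 0.0867
grasp_force: 0.0
```

```bash
python3 - <<'E'
from h import *
s=arm.camera("scene")
p=s["pixels"].astype(float);dr=p[...,0]/(np.maximum(p[...,1],p[...,2])+1);db=p[...,2]/(p[...,0]+1)
for n,d,th,P in(("red",dr,1.75,(.507,-.1155,.0125,.008)),("blue",db,1.5,(.592,.078,.0625,.05))):
    q=np.array([proj(s,b) for b in boxpts(*P)]);a,b=q.min(0).astype(int)-3,q.max(0).astype(int)+4
    m=d[a[0]:b[0],a[1]:b[1]]>th;M=sil(s,boxpts(*P))[a[0]:b[0],a[1]:b[1]]>.5
    y,x=np.nonzero(m);Y,X=np.nonzero(M)
    print(n,"mask rows/cols",y.min()+a[0],y.max()+a[0],x.min()+a[1],x.max()+a[1],"model",Y.min()+a[0],Y.max()+a[0],X.min()+a[1],X.max()+a[1],"IoU",(m&M).sum()/(m|M).sum())
for n in("grey_pot","green_pot","ochre_pot","spray_can","red_pot","blue_pot"): print(n,[(np.round(d["position"],1).tolist(),round(d["conf"],2)) for d in arm.mark_of(n,s)[:2]])
print("model red",proj(s,np.array([.507,-.1155,.008])),"blue",proj(s,np.array([.592,.078,.05])))
print(arm.observe()["time"],arm.observe()["tool_pos"])
E
```

```text
red mask rows/cols 177 216 242 269 model 177 220 243 270 IoU 0.56
blue mask rows/cols 219 266 278 308 model 217 265 277 308 IoU 0.5631799163179916
grey_pot [([279.8, 340.1], 0.63)]
green_pot [([192.5, 221.6], 0.94), ([208.8, 169.5], 0.2)]
ochre_pot [([205.0, 237.4], 0.94)]
spray_can [([209.6, 169.7], 0.61)]
red_pot [([248.4, 219.8], 0.65), ([263.9, 337.8], 0.64)]
blue_pot [([259.7, 292.5], 0.68)]
model red [210.79254672 257.3406327 ] blue [254.23434992 291.89019154]
33.25 [0.43072499 0.03180553 0.23382969]
```

```bash
python3 -c "
from bench import arm
print(arm.job_done())"
```

```text
the job is handed in; nothing more can be done
None
```

I swapped the pots and handed the job in at about 33 s; no verdict came back. In the last camera check the blue pot hung in the rail's right span, and the red pot stood on the left bay's floor, both within about 4 pixels of the modelled poses; nothing else showed signs of being moved, though I did not recheck the mug or tape roll.

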